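# Set out the carburettor parts for reassembly

## Task

Set the five carburettor parts out ready for reassembly, each standing the way up it is now: the float bowl in the middle of the square cork pad with its sides parallel to the pad's, the flanged spacer in the middle of the round cork pad with the bellmouth centred on top of it, and the throttle slide exactly midway between the two pads with the top cap centred on top of it. Leave the small bolt and the little glass jar standing where they are, and let go of everything at the end.

Things in the scene. Friction and masses are not known exactly. Their poses are not given: they have to be found in the camera images.
- float_bowl: Float bowl: open-topped rectangular aluminium box, 46 mm along its x, 62 mm along its y, 30 mm high, walls 4 mm, a small brass screw head standing out of its +y end. Stands on the bench open side up. Origin at the centre of its underside, z up. Easily gripped from above across the 46 mm (its x).
- spacer: Flanged spacer: flat aluminium ring, 58 mm outside diameter, 36 mm bore (seen dark), 18 mm high, with two small ears 10 mm high that stick out along its y to 72 mm overall. Lies flat. Origin on the ring's axis at its underside, z up. Grip across its x, clear of the ears.
- bellmouth: Bellmouth: aluminium trumpet standing on its wide mouth: 58 mm diameter at the bottom, narrowing within 21 mm of height to an upright tube 38 mm in diameter, 44 mm high overall, top seen dark. Origin on the axis at the underside, z up. Grip the tube.
- throttle_slide: Throttle slide: plain upright steel cylinder 32 mm in diameter and 42 mm high with a narrow dark groove down one side. Origin on the axis at the underside, z up.
- top_cap: Top cap: low round aluminium cap, 44 mm in diameter and 20 mm high with a ribbed edge and a brass stub (14 mm diameter, 12 mm high) in the middle of its top. Origin on the axis at the underside, z up.
- square_pad: Square cork pad, 90 x 90 x 4 mm, fixed to the bench. Origin at the centre of its underside; x and y run along its sides. The two pads' centres are 240 mm apart, one on the left and one on the right, either way round, the line between them along the square pad's y. Both lie on a blue card, flush with the bench (no thickness), 380 x 120 mm, that is only to be looked at.
- round_pad: Round cork pad, 96 mm in diameter, 4 mm thick, fixed to the bench. Origin at the centre of its underside.
- banjo_bolt: Bystander: small steel bolt standing on its head, head 19 mm in diameter, 36 mm high, loose among the parts. Origin at the centre of its underside.
- jet_jar: Bystander: little glass jar with a white cap, 24 mm in diameter, 36 mm high, loose among the parts. Origin at the centre of its underside.
There are look-alikes about, which are no part of the job. What is shaped like the top_cap but red is not meant. Leave any red look-alike of the float_bowl alone.

How it is judged (in metres and radians):
At the end, for the whole second after the job is handed in: Bowl within 12 mm of the square pad's centre, parallel within 0.2 rad; spacer within 12 mm of the round pad's centre; bellmouth on spacer within 10 mm; slide within 15 mm (along and across) of the pads' midpoint; cap on slide within 8 mm; all upright within 0.12 rad, released, at rest (horizontal distance between float_bowl and square_pad below 0.012 m and height (world z) of float_bowl between 0.001 and 0.007 m and (angle between the x axis of float_bowl and the x axis of square_pad, either way round below 0.2 rad or angle between the x axis of float_bowl and the y axis of square_pad, either way round below 0.2 rad) and horizontal distance between spacer and round_pad below 0.012 m and height (world z) of spacer between 0.001 and 0.007 m and horizontal distance between bellmouth and spacer below 0.01 m and height (world z) of bellmouth between 0.018 and 0.026 m and x of throttle_slide in the frame of square_pad between -0.015 and 0.015 m and ((y of round_pad in the frame of square_pad above 0 m and y of throttle_slide in the frame of square_pad between 0.105 and 0.135 m) or (y of round_pad in the frame of square_pad below 0 m and y of throttle_slide in the frame of square_pad between -0.135 and -0.105 m)) and height (world z) of throttle_slide between -0.003 and 0.003 m and horizontal distance between top_cap and throttle_slide below 0.008 m and height (world z) of top_cap between 0.038 and 0.046 m and angle between each of float_bowl, spacer, bellmouth, throttle_slide, top_cap's own z axis and vertical below 0.12 rad and linear speed of each of float_bowl, spacer, bellmouth, throttle_slide, top_cap below 0.02 m/s); the robot touches nothing.
It fails at once if the small bolt is knocked over or shifted by more than 20 mm (distance of banjo_bolt from where it was at the start of the episode above 0.02 m or angle between banjo_bolt's own z axis and vertical above 0.4 rad).
It fails at once if the little jar is knocked over or shifted by more than 20 mm (distance of jet_jar from where it was at the start of the episode above 0.02 m or angle between jet_jar's own z axis and vertical above 0.4 rad).
It also fails if it takes over 102 s, if anything falls off the work surface, if the arm or the gripper's body presses on something with over 40 N, if the wrist force passes 120 N, or if a joint passes its speed limit or range.

## Robot

A 6-joint arm with a two-finger parallel gripper is mounted at the origin on the work surface. World frame = base frame: x ahead of the robot, y to its left, z up, the work surface at z = 0. Lengths are in mm, angles in rad, forces in N, time in s.
With the tool pointing down it reaches from about 350 to 975 mm from the base axis. Payload 7.1 kg.
Tool frame: the origin (TCP) lies on the centre line of the jaws, within the pads' length; the fingertips stand 17 mm ahead of it and the grasp point (between the pads) lies 2 mm behind it (tip_extent is the distance from the TCP to the fingertips, in mm); z points along the fingers, y is the line along which they close (so a half turn about z gives the same grasp; the last joint's range is limited). The gripper opens to 88 mm and grips with 3 to 60 N. Pads are 20 mm wide; open, the fingers measure 115 mm over their backs; the gripper's body (75 mm by 178 mm) begins 61 mm behind the grasp point.
Start: joints at [-1.355, 0.423, 1.63, -0, 1.089, -0.019], TCP at [145.425, -607.829, 239.675] pointing down, gripper open.
Joint ranges: [-3, 3], [-0.9, 2.11], [0.09, 2.58], [-1.31, 4.45], [0.11, 2.69], [-2.54, 2.54]. Speed limits (rad/s): [2.39, 2.39, 3.01, 3.14, 3.14, 3.14].

## Interface

Orientations are given as a rotation vector (axis times angle).
In Python, from workcell import get_obs, get_image, camera_model, close_job, look_for, outline_of, pinpoint, tip_extent gives the robot as it stands.
- The arm moves only by the shell command python3 -m jog 'ROWS'. ROWS is text: rows parted by semicolons, each of 7 numbers parted by spaces: the shift along the tool's x, y, z as a fraction of full scale, then the turn, a rotation vector about the tool's x, y, z as a fraction of full scale, then the closure, from -1 (fully open) to 1 (shut). A call has 1 to 8 rows; each row is the pose to reach, as a shift and turn from the pose commanded when the call began, along the tool's axes at that moment; what a row does not reach only later rows make up. Full scale, the value 1, is 0.2 m for a shift and 30 degrees for a turn. A row lasts 1/10 s, in which the tool goes at most 50 mm and 8.59 degrees, less where a joint would pass 70% of its speed; a pose out of reach is approached as far as the arm can. A call with a number of a shift or a turn outside -1 to 1 is refused whole. A call with a gripper value outside its range is refused whole. The fingers move at their own pace and stop on an object; the grip force is fixed at half the most. Time passes only in rows, so rows that repeat a pose let the fingers close. It gives the time, the measured TCP pose, the force, the opening and the grip force at its end, in the units of the state.
- get_obs(): the state, without advancing time (a new reading comes with each control period).
- get_image(name): name is "scene" or "side" or "wrist"; returns the picture (420x560x3 uint8, red, green, blue); there is no depth.
- camera_model(name): a dict with "fx", "fy", "cx", "cy" (pixels), "dist_coeffs" ([k1, k2, p1, p2, k3] as OpenCV has them; the pictures are not rectified), "origin" and "orientation" of the camera in the world; the wrist camera has in their place "tool_from_camera" (4x4, takes a point from camera to tool coordinates, whose origin is the TCP and whose axes are the flange's). Camera axes: x right, y down, z forward; pixel columns grow to the right and rows downward; lengths in mm; the calibration is good to about 2 mm. A picture is of the moment at which its call begins: read the wrist's pose just before it. camera_model takes no time and is no camera call.
- close_job(): hands the job in; it is judged then, once.
Trained networks look in the newest picture that a camera, given by its name, has taken for a name from the list of things; names that differ only in an ending like _2 or _b are one class to them, and where a whole thing is asked for, a point or a joint stands for the part that bears it (a point fixed in the world has none). Each returns a list of dicts, best first, with "confidence" (0 to 1); they miss things now and then, are a little off and sometimes report something else, mostly with a low value. They report only what shows in the picture. A call takes as long as a camera call. They do not tell look-alikes from the thing itself.
- look_for(target, camera): "xyz" ([x, y, z] in mm, in the coordinates of the camera as it stood for that picture, good to about 4 mm: the middle of the surface that is visible of it).
- outline_of(target, camera): "mask" (420x560 bool, what is visible of it).
- pinpoint(target, camera): "xyz" ([x, y, z] in mm, in the coordinates of the camera as it stood for that picture, good to about 4 mm: a listed point, or the origin of a listed thing).
The state is a dict: "t": time; "qpos": joint angles; "qvel": joint speeds; "joint_torque": joint torques, N m; "ee_pos": TCP position; "orientation": TCP orientation; "ft_force": force on the tool from outside, world axes, zero at the start; "moment": the same for the moment, N m; "width": finger opening in mm; "grasp_force": force on a finger pad.
Only numpy, scipy, OpenCV 4.12 (cv2) and the standard library are available. Lean on these libraries where they do the work, as an engineer would, in place of code of your own. Each camera call takes 0.05 s, during which the arm holds its last target. There are 200 camera calls.

## Working session

There is one attempt and no reset: what is moved stays moved. The work goes in short steps, Python scripts to look and compute and a shell command to move; the robot and the scene stay as the last step left them, time stands still between calls to the robot, and variables do not carry over. Pictures are saved under pics/ and viewed, at most 15 in all, crops included, and the job is handed in when it is done.

```bash
mkdir -p pics
cat > h.py <<'E'
import numpy as np, cv2, json
from scipy.spatial.transform import Rotation as R
from workcell import *
def cam(name,o=None):
    m=camera_model(name)
    K=np.array([[m['fx'],0,m['cx']],[0,m['fy'],m['cy']],[0,0,1]]);d=np.array(m['dist_coeffs'],float)
    if 'tool_from_camera' in m:
        o=o or get_obs(); T=np.eye(4);T[:3,:3]=R.from_rotvec(o['orientation']).as_matrix();T[:3,3]=o['ee_pos']
        T=T@np.array(m['tool_from_camera'])
    else:
        T=np.eye(4);q=np.array(m['orientation']);T[:3,:3]=q if q.shape==(3,3) else R.from_rotvec(q).as_matrix();T[:3,3]=m['origin']
    return K,d,T
def ray(C,px,z):
    K,d,T=C;u=cv2.undistortPoints(np.array(px,float).reshape(-1,1,2),K,d).reshape(-1,2)
    D=np.c_[u,np.ones(len(u))]@T[:3,:3].T
    return T[:3,3]+D*((z-T[2,3])/D[:,2])[:,None]
def proj(C,P):
    K,d,T=C;Ti=np.linalg.inv(T)
    return cv2.projectPoints(np.array(P,float).reshape(-1,1,3),cv2.Rodrigues(Ti[:3,:3])[0],Ti[:3,3],K,d)[0].reshape(-1,2)
def w(C,x): return C[2][:3,:3]@np.array(x)+C[2][:3,3]
def snap(name,f):
    C=cam(name);im=get_image(name);cv2.imwrite('pics/'+f,im[:,:,::-1]);return C,im
N=['float_bowl','spacer','bellmouth','throttle_slide','top_cap','square_pad','round_pad','banjo_bolt','jet_jar']
E
python3 - <<'E'
from h import *
print(camera_model('scene'));print(camera_model('wrist'))
for c in ['scene','side']:
    C,im=snap(c,c+'0.png')
    for n in N:
        for r in pinpoint(n,c)[:4]:
            if r['confidence']>.2: p=w(C,r['xyz']);print(c,n,round(r['confidence'],2),p.round(0),proj(C,p).round(0)[0])
a=cv2.imread('pics/scene0.png')
print(get_obs())
E
```

```text
{'fx': 385.77005353598463, 'fy': 385.77005353598463, 'cx': 280.2122967931589, 'cy': 210.7411186635998, 'dist_coeffs': array([-0.01426589,  0.        ,  0.        ,  0.        ,  0.        ]), 'origin': array([1101.00845785, -157.64698029,  619.9000088 ]), 'orientation': array([-1.97859148, -1.46044179,  0.57742801])}
{'fx': 326.2206359817239, 'fy': 326.2206359817239, 'cx': 278.3665794583823, 'cy': 216.3588628143947, 'dist_coeffs': array([-0.00475148,  0.        ,  0.        ,  0.        ,  0.        ]), 'tool_from_camera': array([[ 1.27204652e-04, -9.53610334e-01, -3.01043708e-01,
         8.34021309e+01],
       [ 9.99999588e-01, -1.49202737e-04,  8.95171912e-04,
         5.64502056e-01],
       [-8.98561731e-04, -3.01043698e-01,  9.53609923e-01,
        -1.46115616e+02],
       [ 0.00000000e+00,  0.00000000e+00,  0.00000000e+00,
         1.00000000e+00]])}
scene float_bowl 0.79 [ 506. -303.    0.] [127. 234.]
scene float_bowl 0.72 [ 621. -285.   -3.] [139. 277.]
scene spacer 0.72 [642.   7.   4.] [288. 248.]
scene spacer 0.49 [ 641. -146.    3.] [213. 266.]
scene bellmouth 0.75 [ 6
[... 1109 characters left out ...]
45.    2.] [302. 166.]
{'t': 1.0, 'qpos': array([-1.35501855e+00,  4.23062529e-01,  1.62987110e+00, -3.41086589e-06,
        1.08863607e+00, -1.90050653e-02]), 'qvel': array([-0.00011916, -0.00078164, -0.00098604, -0.0005713 , -0.00103014,
       -0.00159265]), 'joint_torque': array([ 6.13864559e-04, -5.44575620e+01, -2.74047929e+01,  6.44447096e-02,
        1.67364464e-02, -2.32593942e-05]), 'ee_pos': array([ 145.41444911, -607.84118397,  239.70985364]), 'orientation': array([ 3.11994749e+00,  3.67949324e-01, -1.18282785e-06]), 'ft_force': array([ 0.26976351, -0.55445866, -0.46532207]), 'moment': array([-0.0272616 ,  0.05615219, -0.00701183]), 'grasp_force': 0.0, 'width': 87.69137429940919}
```

View pics/scene0.png

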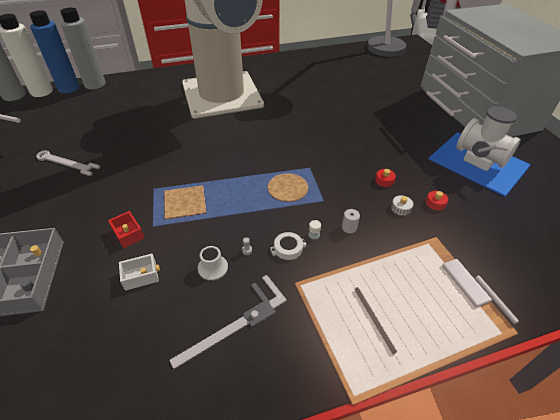

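View pics/side0.png

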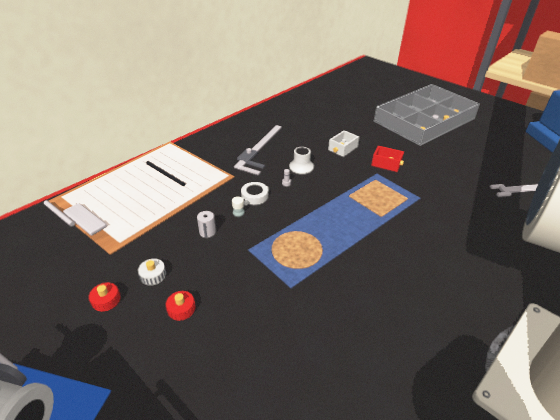

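The scene shows two box shapes: red at (127,230) and bare aluminium at (139,271). There are three caps: red at (386,177), red at (437,200) and aluminium at (403,205). The aluminium bowl and aluminium cap fit the description. I'll confirm both in one enlarged crop and get the yaws from the outlines.

Run:
```python
from h import *
a=cv2.imread('pics/scene0.png')
f=lambda x0,x1,y0,y1:cv2.resize(a[y0:y1,x0:x1],(400,300),interpolation=cv2.INTER_CUBIC)
cv2.imwrite('pics/crop.png',np.vstack([np.hstack([f(90,190,210,285),f(365,465,160,235)]),np.hstack([f(240,340,210,285),f(150,350,160,235)])]))
for c in ['scene','side']:
    C=cam(c);get_image(c)
    for n,z in [('float_bowl',30),('spacer',14),('square_pad',4),('round_pad',4)]:
        for r in outline_of(n,c)[:2]:
            m=r['mask'].astype(np.uint8);ct=max(cv2.findContours(m,0,2)[0],key=cv2.contourArea).reshape(-1,2)
            P=ray(C,ct,z)[:,:2].astype(np.float32);(cx,cy),(ww,hh),an=cv2.minAreaRect(P)
            d=P-np.array([cx,cy]);far=P[np.argmax((d**2).sum(1))]-[cx,cy]
            print(c,n,round(r['confidence'],2),round(cx),round(cy),round(ww),round(hh),round(an,1),'far ang',np.degrees(np.arctan2(far[1],far[0])).round(),np.hypot(*far).round())
```

```text
scene float_bowl 0.59 518 -298 91 47 19.2 far ang -6.0 49.0
scene float_bowl 0.57 633 -277 69 72 0.6 far ang 45.0 45.0
scene spacer 0.7 643 8 60 70 47.1 far ang -70.0 38.0
scene spacer 0.49 608 285 41 63 47.3 far ang 133.0 32.0
scene square_pad 0.9 446 -174 87 91 84.3 far ang -140.0 60.0
scene round_pad 0.68 467 65 94 94 73.2 far ang -43.0 49.0
scene round_pad 0.23 600 292 44 65 48.9 far ang 133.0 33.0
side float_bowl 0.89 608 -258 70 96 1.3 far ang 123.0 57.0
side float_bowl 0.65 493 -279 70 91 19.9 far ang 81.0 51.0
side spacer 0.93 635 16 56 76 45.0 far ang 110.0 41.0
side spacer 0.42 649 -148 54 109 44.5 far ang -63.0 57.0
side square_pad 0.76 444 -171 91 87 84.5 far ang -52.0 60.0
side square_pad 0.18 633 -294 64 109 10.1 far ang 124.0 60.0
side round_pad 0.9 465 68 96 94 79.7 far ang -70.0 50.0
```

View pics/crop.png

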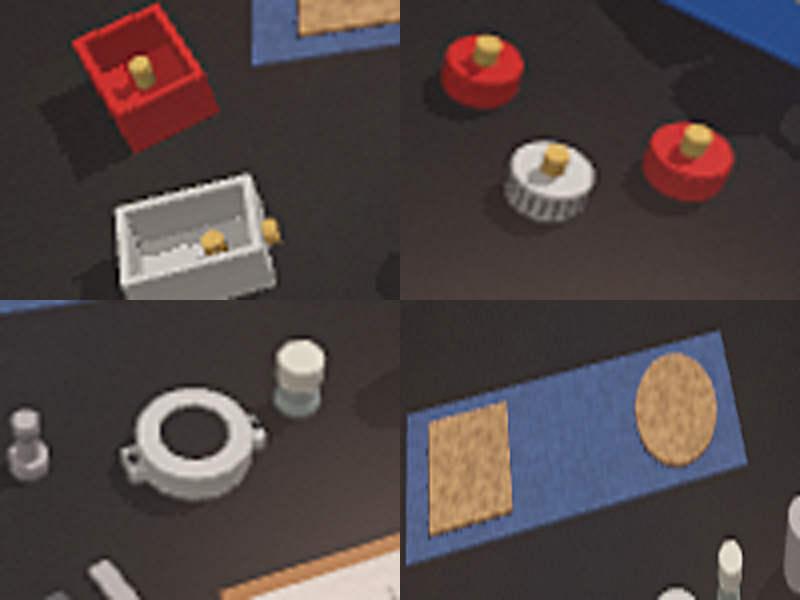

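The crop confirms it: the top-left panel shows the aluminium bowl below the red one, and the top-right panel shows the aluminium cap between two red ones. The spacer's ears lie roughly along world y and the pads are yawed about -5.5°. Next I'll write the planner helper and head for the spacer.

```bash
cat >> h.py <<'E'
def plan(*wps):
    """wps: (x,y,z,yaw_deg) world; prints unit shifts/turn per call, from the present pose"""
    o=get_obs();p=np.array(o['ee_pos']);M=R.from_rotvec(o['orientation'])
    print('at',p.round(1),'yaw',np.degrees(np.arctan2(*M.as_matrix()[1::-1,0])).round(1),'t',round(o['t'],2),'w',round(o['width'],1))
    for x,y,z,yaw in wps:
        G=R.from_euler('z',yaw,degrees=True)*R.from_euler('x',180,degrees=True)
        s=M.inv().apply(np.array([x,y,z])-p)/200; t=np.degrees((M.inv()*G).as_rotvec())/30
        n=int(np.ceil(max(abs(s).max(),abs(t).max())-1e-6)) or 1
        for i in range(n):
            Mi=M*R.from_rotvec(np.radians(t*30)*i/n)
            si=Mi.inv().apply(M.apply(s))/n
            print((x,y,z,yaw),'call',i+1,si.round(3),(t/n).round(3),'rows',max(np.hypot.reduce(si)*4,abs(t/n).max()*3.5).round(1))
        p=np.array([x,y,z]);M=G
E
python3 - <<'E'
from h import *
plan((620,5,230,90))
E
```

```text
at [ 145.4 -607.8  239.7] yaw 13.5 t 1.5 w 88.0
(620, 5, 230, 90) call 1 [ 0.755 -0.607  0.012] [-0.    -0.    -0.638] rows 3.9
(620, 5, 230, 90) call 2 [ 0.912 -0.326  0.012] [-0.    -0.    -0.638] rows 3.9
(620, 5, 230, 90) call 3 [ 0.969 -0.009  0.012] [-0.    -0.    -0.638] rows 3.9
(620, 5, 230, 90) call 4 [0.918 0.309 0.012] [-0.    -0.    -0.638] rows 3.9
```

```bash
python3 -m jog '0.755 -0.607 0.012 0 0 -0.638 -1;0.755 -0.607 0.012 0 0 -0.638 -1;0.755 -0.607 0.012 0 0 -0.638 -1;0.755 -0.607 0.012 0 0 -0.638 -1;0.755 -0.607 0.012 0 0 -0.638 -1'
python3 -m jog '0.912 -0.326 0.012 0 0 -0.638 -1;0.912 -0.326 0.012 0 0 -0.638 -1;0.912 -0.326 0.012 0 0 -0.638 -1;0.912 -0.326 0.012 0 0 -0.638 -1;0.912 -0.326 0.012 0 0 -0.638 -1'
python3 -m jog '0.969 -0.009 0.012 0 0 -0.638 -1;0.969 -0.009 0.012 0 0 -0.638 -1;0.969 -0.009 0.012 0 0 -0.638 -1;0.969 -0.009 0.012 0 0 -0.638 -1;0.969 -0.009 0.012 0 0 -0.638 -1'
python3 -m jog '0.918 0.309 0.012 0 0 -0.638 -1;0.918 0.309 0.012 0 0 -0.638 -1;0.918 0.309 0.012 0 0 -0.638 -1;0.918 0.309 0.012 0 0 -0.638 -1;0.918 0.309 0.012 0 0 -0.638 -1;0.918 0.309 0.012 0 0 -0.638 -1;0.918 0.309 0.012 0 0 -0.638 -1'
python3 - <<'E'
from h import *
C,im=snap('wrist','w1.png')
for n in N:
    for r in pinpoint(n,'wrist')[:2]:
        if r['confidence']>.2: p=w(C,r['xyz']);print(n,round(r['confidence'],2),p.round(0),proj(C,p).round(0)[0])
r=outline_of('spacer','wrist')[0];ct=max(cv2.findContours(r['mask'].astype(np.uint8),0,2)[0],key=cv2.contourArea).reshape(-1,2)
P=ray(C,ct,10)[:,:2];c=P.mean(0);d=P-c;rr=np.hypot(*d.T);a=np.degrees(np.arctan2(d[:,1],d[:,0]))
print(c,np.c_[a,rr][rr>33].round(0).tolist())
plan((640,8,100,110))
E
```

```text
t: 2.0
ee_pos: [266.1, -450.8, 237.2]
orientation: [-3.012, -0.887, -0.001]
ft_force: [0.5, -1.2, -0.1]
width: 87.7
grasp_force: 0.0
t: 2.5
ee_pos: [384.8, -298.8, 235.1]
orientation: [2.824, 1.377, 0.001]
ft_force: [0.1, 0.4, -0.4]
width: 88.0
grasp_force: 0.0
t: 3.0
ee_pos: [504.0, -146.1, 232.7]
orientation: [2.555, 1.826, 0.002]
ft_force: [-0.5, -0.2, 0.3]
width: 87.9
grasp_force: 0.0
t: 3.7
ee_pos: [618.9, 3.1, 229.8]
orientation: [-2.223, -2.22, 0.002]
ft_force: [-0.0, 0.1, -0.2]
width: 88.0
grasp_force: 0.0
float_bowl 0.88 [ 506. -301.   -1.] [201. 391.]
float_bowl 0.66 [ 622. -279.    2.] [281. 380.]
spacer 0.69 [645.   7.  -3.] [300. 183.]
bellmouth 0.81 [ 645. -148.    3.] [298. 300.]
throttle_slide 0.63 [628. 147.  -0.] [287.  51.]
round_pad 0.83 [468.  65.  -0.] [143. 133.]
banjo_bolt 0.73 [622. -78.   4.] [281. 251.]
jet_jar 0.69 [ 645. -146.    5.] [298. 300.]
jet_jar 0.6 [622.  68.  -1.] [281. 130.]
[647.54170941   9.81986826] [[111.0, 36.0], [116.0, 35.0], [158.0, 33.0], [162.0, 34.0], [171.0, 34.0], [178.0, 33.0], [-160.0, 34.0], [-157.0, 34.0], [-155.0, 34.0], [-153.0, 34.0], [-151.0, 34.0], [-148.0, 34.0], [-147.0, 35.0], [-124.0, 35.0], [-123.0, 34.0], [-110.0, 37.0], [-109.0, 38.0], [-107.0, 39.0], [-87.0, 37.0], [-83.0, 35.0], [-83.0, 34.0], [94.0, 34.0]]
at [619.7   5.  230.1] yaw 90.0 t 4.25 w 88.0
(640, 8, 100, 110) call 1 [0.015 0.101 0.651] [ 0.     0.    -0.666] rows 2.6
```

View pics/w1.png

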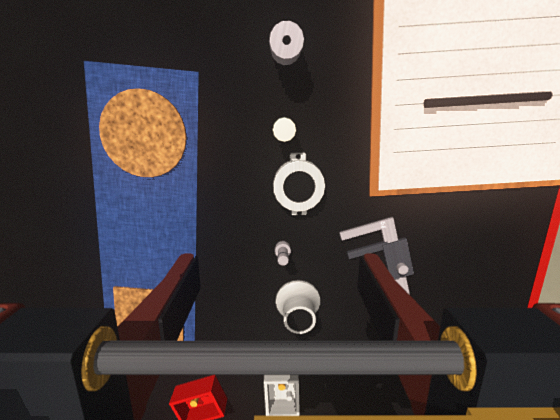

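The wrist view shows the spacer at (299,186) with its ears straight up and down (yaw ≈ 0), the jar at (284,129), the bolt at (282,250), the bellmouth top at (299,320) and the slide top at (286,39). I'll refine the centres from these pixels.

Run:
```python
from h import *
C=cam('wrist')
for n,px,z in [('spacer bore',(299,186),18),('ears',(298,155),10),('ears',(299,213),10),('jar',(284,129),36),('bolt',(281,245),36),('bell',(299,320),44),('slide',(286,39),42),('round',(143,132.5),4)]: print(n,ray(C,px,z).round(1)[0])
for x in (60,120): pass
print('card',ray(C,[(84,61),(198,71),(197,255)],0).round(1))
plan((642,6,110,90),(642,6,25,90))
```

```text
spacer bore [643.4   9.7  18. ]
ears [642.2  43.1  10. ]
ears [644.6 -24.4  10. ]
jar [626.   72.3  36. ]
bolt [623.3 -54.1  36. ]
bell [ 644.9 -147.1   44. ]
slide [627.3 152.5  42. ]
round [470.4  67.1   4. ]
card [[415.7 140.    0. ]
 [535.1 130.2   0. ]
 [518.1 -82.6   0. ]]
at [619.7   5.  230.1] yaw 90.0 t 4.25 w 88.0
(642, 6, 110, 90) call 1 [0.005 0.111 0.601] [0. 0. 0.] rows 2.4
(642, 6, 25, 90) call 1 [ 0.    -0.     0.425] [0. 0. 0.] rows 1.7
```

```bash
python3 -m jog '0.018 0.112 0.3 0 0 0 -1;0.018 0.112 0.6 0 0 0 -1;0.018 0.112 0.6 0 0 0 -1;0.018 0.112 0.6 0 0 0 -1;0.018 0.112 0.6 0 0 0 -1'
python3 -m jog '0 0 0.2 0 0 0 -1;0 0 0.4 0 0 0 -1;0 0 0.45 0 0 0 -1;0 0 0.45 0 0 0 -1;0 0 0.45 0 0 0 -1;0 0 0.45 0 0 0 1;0 0 0.45 0 0 0 1;0 0 0.45 0 0 0 1'
python3 -m jog '0 0 0 0 0 0 1;0 0 0 0 0 0 1;0 0 0 0 0 0 1;0 0 0 0 0 0 1;0 0 0 0 0 0 1;0 0 0 0 0 0 1;0 0 0 0 0 0 1;0 0 0 0 0 0 1'
```

```text
t: 4.75
ee_pos: [642.4, 8.7, 110.4]
orientation: [-2.221, -2.222, 0.0]
ft_force: [0.9, 0.6, -0.1]
width: 87.9
grasp_force: 0.0
t: 5.55
ee_pos: [642.9, 8.7, 21.4]
orientation: [2.22, 2.221, 0.002]
ft_force: [0.0, 0.4, 0.5]
width: 67.4
grasp_force: 0.0
t: 6.35
ee_pos: [642.3, 8.6, 20.6]
orientation: [2.221, 2.222, 0.0]
ft_force: [-1.2, -0.1, 5.9]
width: 57.8
grasp_force: 30.0
```

```bash
python3 -m jog '0 0 -0.15 0 0 0 1;0 0 -0.3 0 0 0 1;0 0 -0.3 0 0 0 1;0.097 -0.292 -0.3 0 0 0 1;0.19 -0.58 -0.3 0 0 0 1;0.292 -0.877 -0.3 0 0 0 1;0.292 -0.877 -0.3 0 0 0 1;0.292 -0.877 -0.3 0 0 0 1'
python3 - <<'E'
from h import *
C,im=snap('wrist','w2.png')
for n in ['spacer','round_pad','square_pad','bellmouth']:
    for r in pinpoint(n,'wrist')[:2]:
        if r['confidence']>.2: p=w(C,r['xyz']);print(n,round(r['confidence'],2),p.round(0),proj(C,p).round(0)[0])
plan((467,67,24.5,90))
E
```

```text
t: 7.15
ee_pos: [460.4, 67.5, 78.8]
orientation: [-2.216, -2.22, 0.009]
ft_force: [0.7, -1.0, -1.3]
width: 57.7
grasp_force: 30.0
spacer 0.82 [463.  67.  59.] [282. 269.]
round_pad 0.68 [466.  63.  -1.] [286. 236.]
at [468.4  66.9  80. ] yaw 90.0 t 7.4 w 57.7
(467, 67, 24.5, 90) call 1 [ 0.001 -0.007  0.278] [ 0.003 -0.    -0.   ] rows 1.1
```

View pics/w2.png

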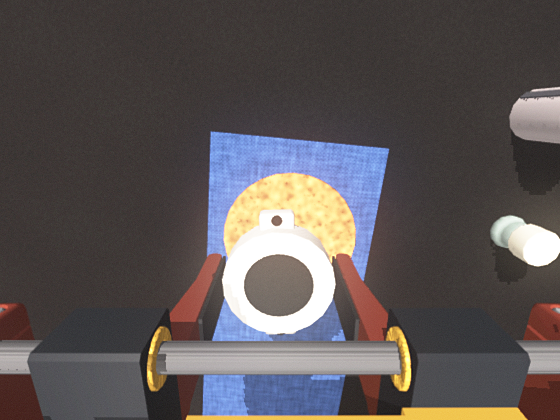

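The wrist view shows the gripped spacer with its bore at (279,285), above the round pad. The pad's edges are at x=224 and x=356 and its top is at y=173.

Run:
```python
from h import *
C=cam('wrist')
print(ray(C,(279,285),77.5).round(1), ray(C,[(224,230),(356,230),(290,173)],4).round(1))
print(ray(C,[(211,132),(388,149)],0).round(1))
```

```text
[[469.   65.7  77.5]] [[429.5  68.9   4. ]
 [525.1  68.8   4. ]
 [476.9 110.4   4. ]]
[[423.6 137.5   0. ]
 [543.8 126.2   0. ]]
```

```bash
python3 -m jog '0 0 0.14 0 0 0 1;0 0 0.25 0 0 0 1;0 0 0.277 0 0 0 1;0 0 0.277 0 0 0 1;0 0 0.277 0 0 0 1;0 0 0.277 0 0 0 -1;0 0 0.277 0 0 0 -1;0 0 0.277 0 0 0 -1'
python3 -m jog '0 0 0 0 0 0 -1;0 0 0 0 0 0 -1;0 0 0 0 0 0 -1;0 0 -0.2 0 0 0 -1;0 0 -0.4 0 0 0 -1;0 0 -0.6 0 0 0 -1;0 0 -0.6 0 0 0 -1;0 0 -0.6 0 0 0 -1'
python3 - <<'E'
from h import *
plan((644,-147,144,90),(644,-147,45,90))
E
```

```text
t: 8.2
ee_pos: [467.1, 67.0, 24.9]
orientation: [2.221, 2.221, 0.001]
ft_force: [0.4, 0.5, -0.3]
width: 78.4
grasp_force: 0.0
t: 9.0
ee_pos: [467.2, 67.1, 145.4]
orientation: [2.22, 2.221, 0.003]
ft_force: [-0.2, -0.5, -0.4]
width: 87.8
grasp_force: 0.0
at [467.2  67.1 145.4] yaw 90.0 t 9.0 w 87.8
(644, -147, 144, 90) call 1 [-0.535  0.442  0.004] [ 0.002 -0.     0.   ] rows 2.8
(644, -147, 144, 90) call 2 [-0.535  0.442  0.004] [ 0.002 -0.     0.   ] rows 2.8
(644, -147, 45, 90) call 1 [ 0.    -0.     0.495] [0. 0. 0.] rows 2.0
```

```bash
python3 -m jog '-0.27 0.22 0 0 0 0 -1;-0.536 0.44 0 0 0 0 -1;-0.536 0.44 0 0 0 0 -1;-0.8 0.66 0 0 0 0 -1;-1 0.88 0 0 0 0 -1;-1 0.88 0 0 0 0 -1;-1 0.88 0 0 0 0 -1;-1 0.88 0 0 0 0 -1'
python3 -m jog '-0.073 0 0.1 0 0 0 -1;-0.073 0 0.3 0 0 0 -1;-0.073 0 0.3 0 0 0 -1;-0.073 0 0.3 0 0 0 -1'
python3 - <<'E'
from h import *
C=cam('wrist');get_image('wrist')
for n in ['bellmouth','banjo_bolt']:
    r=pinpoint(n,'wrist')[0];print(n,r['confidence'],w(C,r['xyz']).round(1))
plan((643,-147.5,41,90))
E
```

```text
t: 9.8
ee_pos: [641.3, -132.9, 142.1]
orientation: [-2.22, -2.218, 0.003]
ft_force: [-0.5, 0.6, -0.3]
width: 88.0
grasp_force: 0.0
t: 10.2
ee_pos: [641.1, -146.3, 83.8]
orientation: [-2.218, -2.22, 0.003]
ft_force: [0.4, 0.1, 0.3]
width: 87.8
grasp_force: 0.0
bellmouth 0.79 [ 644.3 -144.3    2.1]
banjo_bolt 0.6 [621.  -75.9   4.2]
at [ 643.7 -147.1   86.4] yaw 90.1 t 10.35 w 88.0
(643, -147.5, 41, 90) call 1 [-0.002 -0.004  0.227] [0.004 0.001 0.002] rows 0.9
```

```bash
python3 -m jog '0.003 -0.002 0.12 0 0 0 -1;0.003 -0.002 0.225 0 0 0 -1;0.003 -0.002 0.225 0 0 0 -1;0.003 -0.002 0.225 0 0 0 1;0.003 -0.002 0.225 0 0 0 1;0.003 -0.002 0.225 0 0 0 1;0.003 -0.002 0.225 0 0 0 1;0.003 -0.002 0.225 0 0 0 1'
python3 -m jog '0 0 0 0 0 0 1;0 0 0 0 0 0 1;0 0 0 0 0 0 1;0 0 0 0 0 0 1;0 0 0 0 0 0 1;0 0 0 0 0 0 1;0 0 0 0 0 0 1;0 0 0 0 0 0 1'
python3 - <<'E'
from h import *
plan((643.7,-147,120,90),(468,67,120,90))
C=cam('scene');get_image('scene')
for n in ['spacer','round_pad','square_pad']:
    for r in pinpoint(n,'scene')[:2]:print(n,r['confidence'],w(C,r['xyz']).round(1))
E
```

```text
t: 11.15
ee_pos: [642.7, -147.0, 40.3]
orientation: [2.221, 2.221, 0.001]
ft_force: [0.1, 0.8, 0.3]
width: 51.4
grasp_force: 0.0
t: 11.95
ee_pos: [642.5, -147.0, 39.8]
orientation: [2.221, 2.221, 0.0]
ft_force: [0.0, 0.1, 1.9]
width: 37.4
grasp_force: 30.0
at [ 642.5 -147.    39.8] yaw 90.0 t 11.95 w 37.4
(643.7, -147, 120, 90) call 1 [-0.     0.006 -0.401] [0.001 0.    0.   ] rows 1.6
(468, 67, 120, 90) call 1 [ 0.535 -0.439 -0.   ] [0. 0. 0.] rows 2.8
(468, 67, 120, 90) call 2 [ 0.535 -0.439 -0.   ] [0. 0. 0.] rows 2.8
spacer 0.56 [466.7  67.8   6.9]
square_pad 0.82 [ 444.9 -173.4    4.2]
```

```bash
python3 -m jog '0 0 -0.2 0 0 0 1;0 0 -0.4 0 0 0 1;0 0 -0.4 0 0 0 1;0 0 -0.4 0 0 0 1;0.27 -0.22 -0.4 0 0 0 1;0.535 -0.44 -0.4 0 0 0 1;0.535 -0.44 -0.4 0 0 0 1;0.535 -0.44 -0.4 0 0 0 1'
python3 -m jog '0.25 -0.218 0 0 0 0 1;0.475 -0.437 0 0 0 0 1;0.475 -0.437 0 0 0 0 1;0.475 -0.437 0 0 0 0 1;0.475 -0.437 0 0 0 0 1;0.475 -0.437 0 0 0 0 1;0.475 -0.437 0 0 0 0 1'
python3 - <<'E'
from h import *
C,im=snap('wrist','w3.png')
for n in ['spacer','bellmouth','round_pad']:
    for r in pinpoint(n,'wrist')[:2]:print(n,r['confidence'],w(C,r['xyz']).round(1),proj(C,w(C,r['xyz'])).round(0))
plan((467.1,67,63,90))
E
```

```text
t: 12.95
ee_pos: [548.7, -36.9, 117.2]
orientation: [-2.213, -2.22, 0.008]
ft_force: [-0.4, -0.7, -1.1]
width: 37.5
grasp_force: 30.0
t: 13.65
ee_pos: [467.9, 54.2, 119.4]
orientation: [2.222, 2.22, 0.0]
ft_force: [-0.4, 0.5, -0.8]
width: 37.3
grasp_force: 30.0
spacer 0.76 [471.   64.3   6.1] [[282. 205.]]
bellmouth 0.81 [468.6  55.5  81.5] [[279. 252.]]
at [467.3  54.5 119.6] yaw 90.0 t 13.85 w 37.2
(467.1, 67, 63, 90) call 1 [ 0.062 -0.001  0.283] [ 0.     0.    -0.001] rows 1.2
```

View pics/w3.png

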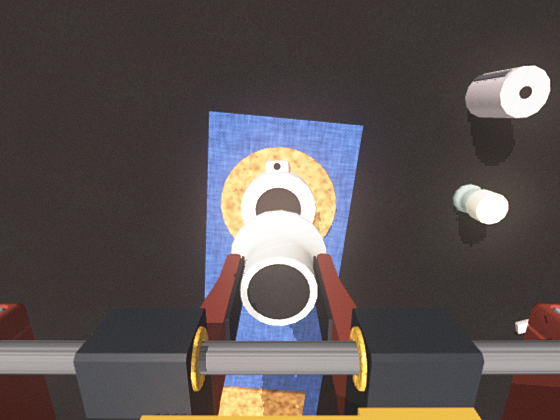

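The wrist view shows the spacer centred left-right on the pad (spacer 241–316, pad 221–336). The bellmouth's top circle is centred at (279,291).

Run:
```python
from h import *
C=cam('wrist')
print('bell',ray(C,(279,291),123.7).round(1),'spacer far edge',ray(C,(279,172),18).round(1),'ear tip',ray(C,(277,158),10).round(1),'pad far',ray(C,(279,147),4).round(1),'pad LR',ray(C,[(221,203),(336,203)],4).round(1),'sp LR',ray(C,[(241,206),(316,206)],18).round(1))
```

```text
bell [[467.9  53.8 123.7]] spacer far edge [[468.2  94.3  18. ]] ear tip [[466.7 103.9  10. ]] pad far [[468.3 111.7   4. ]] pad LR [[420.1  66.    4. ]
 [515.7  65.9   4. ]] sp LR [[438.3  67.4  18. ]
 [497.4  67.3  18. ]]
```

```bash
python3 -m jog '0.063 0 0.05 0 0 0 1;0.063 0 0.15 0 0 0 1;0.063 0 0.22 0 0 0 1;0.063 0 0.27 0 0 0 1;0.063 0 0.287 0 0 0 1;0.063 0 0.287 0 0 0 1;0.063 0 0.287 0 0 0 1;0.063 0 0.287 0 0 0 1'
python3 -m jog '0 0 0 0 0 0 -1;0 0 0 0 0 0 -1;0 0 0 0 0 0 -1;0 0 0 0 0 0 -1;0 0 0 0 0 0 -1;0 0 0 0 0 0 -1;0 0 0 0 0 0 -1'
python3 -m jog '0 0 -0.2 0 0 0 -1;0 0 -0.4 0 0 0 -1;0 0 -0.45 0 0 0 -1;0 0 -0.45 0 0 0 -1;0 0 -0.45 0 0 0 -1'
python3 - <<'E'
from h import *
C,im=snap('wrist','w4.png')
for n in ['throttle_slide']:
    for r in pinpoint(n,'wrist')[:2]:print(n,r['confidence'],w(C,r['xyz']).round(1))
cv2.imwrite('pics/w4c.png',cv2.resize(im[120:420,130:430,::-1],(500,500)))
plan((627,151,150,90))
E
```

```text
t: 14.65
ee_pos: [467.2, 67.8, 62.4]
orientation: [2.221, 2.221, 0.001]
ft_force: [0.4, 0.2, -0.4]
width: 37.3
grasp_force: 30.0
t: 15.35
ee_pos: [466.9, 67.6, 62.3]
orientation: [2.221, 2.222, -0.0]
ft_force: [0.5, -0.3, 0.8]
width: 87.2
grasp_force: 0.0
t: 15.85
ee_pos: [466.4, 67.5, 151.6]
orientation: [-2.221, -2.221, 0.001]
ft_force: [-0.7, -0.3, -0.0]
width: 87.9
grasp_force: 0.0
throttle_slide 0.89 [624.6 150.4   3. ]
at [465.9  67.5 150.9] yaw 90.0 t 15.95 w 88.1
(627, 151, 150, 90) call 1 [0.417 0.806 0.002] [-0.005  0.001  0.001] rows 3.6
```

View pics/w4c.png

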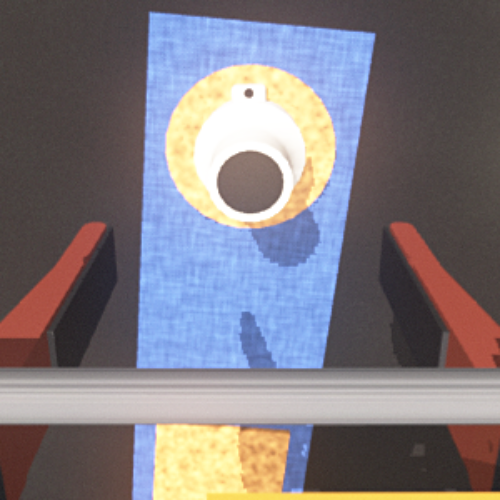

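The bellmouth stands concentric on the spacer. Next is the slide.

```bash
python3 -m jog '0.1 0.2 0 0 0 0 -1;0.2 0.4 0 0 0 0 -1;0.31 0.6 0 0 0 0 -1;0.415 0.8 0 0 0 0 -1;0.415 0.8 0.2 0 0 0 -1;0.415 0.8 0.2 0 0 0 -1;0.415 0.8 0.2 0 0 0 -1;0.415 0.8 0.2 0 0 0 -1'
python3 - <<'E'
from h import *
C=cam('wrist');get_image('wrist')
r=pinpoint('throttle_slide','wrist')[0];print(r['confidence'],w(C,r['xyz']).round(1))
plan((626.5,151,28,90))
E
```

```text
t: 16.75
ee_pos: [626.4, 150.2, 112.7]
orientation: [-2.221, -2.221, 0.001]
ft_force: [-0.2, -0.1, 0.0]
width: 88.0
grasp_force: 0.0
0.59 [ 6.271e+02  1.484e+02 -1.000e-01]
at [627.1 150.4 113.6] yaw 90.0 t 16.85 w 87.9
(626.5, 151, 28, 90) call 1 [ 0.003 -0.004  0.428] [ 0.003 -0.001 -0.   ] rows 1.7
```

```bash
python3 -m jog '0 0 0.2 0 0 0 -1;0 0 0.38 0 0 0 -1;0 0 0.428 0 0 0 -1;0 0 0.428 0 0 0 -1;0 0 0.428 0 0 0 1;0 0 0.428 0 0 0 1;0 0 0.428 0 0 0 1;0 0 0.428 0 0 0 1'
python3 -m jog '0 0 0 0 0 0 1;0 0 0 0 0 0 1;0 0 0 0 0 0 1;0 0 0 0 0 0 1;0 0 0 0 0 0 1;0 0 0 0 0 0 1;0 0 0 0 0 0 1;0 0 0 0 0 0 1'
python3 - <<'E'
from h import *
plan((626.5,150.5,130,90),(456,-53.7,130,90))
E
```

```text
t: 17.65
ee_pos: [627.5, 150.8, 27.8]
orientation: [2.221, 2.221, 0.002]
ft_force: [0.6, 0.2, -0.3]
width: 59.2
grasp_force: 0.0
t: 18.45
ee_pos: [626.8, 150.6, 26.6]
orientation: [-2.221, -2.222, 0.0]
ft_force: [-1.4, -0.7, 1.1]
width: 31.6
grasp_force: 30.0
at [626.8 150.6  26.6] yaw 90.0 t 18.45 w 31.6
(626.5, 150.5, 130, 90) call 1 [-0.001 -0.002 -0.517] [-0.  0.  0.] rows 2.1
(456, -53.7, 130, 90) call 1 [-0.511 -0.426 -0.   ] [0. 0. 0.] rows 2.7
(456, -53.7, 130, 90) call 2 [-0.511 -0.426 -0.   ] [0. 0. 0.] rows 2.7
```

```bash
python3 -m jog '0 0 -0.2 0 0 0 1;0 0 -0.4 0 0 0 1;0 0 -0.5 0 0 0 1;0 0 -0.5 0 0 0 1;-0.25 -0.21 -0.5 0 0 0 1;-0.5 -0.42 -0.5 0 0 0 1;-0.5 -0.42 -0.5 0 0 0 1;-0.5 -0.42 -0.5 0 0 0 1'
python3 -m jog '-0.26 -0.216 0 0 0 0 1;-0.52 -0.434 0 0 0 0 1;-0.52 -0.434 0 0 0 0 1;-0.52 -0.434 0.2 0 0 0 1;-0.52 -0.434 0.35 0 0 0 1;-0.52 -0.434 0.35 0 0 0 1;-0.52 -0.434 0.35 0 0 0 1;-0.52 -0.434 0.35 0 0 0 1'
python3 - <<'E'
from h import *
C,im=snap('wrist','w5.png')
for n in ['throttle_slide','square_pad','round_pad']:
    for r in pinpoint(n,'wrist')[:1]:print(n,r['confidence'],w(C,r['xyz']).round(1))
C=cam('scene');get_image('scene')
for n in ['throttle_slide','square_pad','top_cap']:
    for r in pinpoint(n,'scene')[:2]:print(n,r['confidence'],w(C,r['xyz']).round(1))
plan((456,-53.7,27.1,90))
E
```

```text
t: 19.25
ee_pos: [538.6, 48.2, 124.7]
orientation: [-2.221, -2.216, 0.008]
ft_force: [0.4, -0.4, -0.8]
width: 31.8
grasp_force: 30.0
t: 20.05
ee_pos: [457.2, -53.2, 57.4]
orientation: [2.22, 2.222, 0.001]
ft_force: [-0.4, -0.5, -0.7]
width: 31.6
grasp_force: 30.0
throttle_slide 0.57 [456.9 -53.2  32.2]
square_pad 0.78 [ 448.7 -176.9    3.2]
throttle_slide 0.58 [454.5 -52.2  31. ]
square_pad 0.66 [ 447.9 -175.2    8.1]
square_pad 0.51 [ 6.075e+02  2.844e+02 -5.000e-01]
top_cap 0.72 [606.2 284.6   1. ]
top_cap 0.67 [510.4 292.8   4.6]
at [456.4 -53.4  57.1] yaw 90.0 t 20.45 w 31.8
(456, -53.7, 27.1, 90) call 1 [-0.002 -0.002  0.15 ] [0.002 0.    0.001] rows 0.6
```

Good. I'll set it down, release, and go up toward the cap at (607,285).

```bash
python3 -m jog '0 0 0.1 0 0 0 1;0 0 0.148 0 0 0 1;0 0 0.149 0 0 0 1;0 0 0.15 0 0 0 1;0 0 0.15 0 0 0 1;0 0 0.15 0 0 0 -1;0 0 0.15 0 0 0 -1;0 0 0.15 0 0 0 -1'
python3 -m jog '0 0 0 0 0 0 -1;0 0 0 0 0 0 -1;0 0 0 0 0 0 -1;0 0 0 0 0 0 -1;0 0 -0.25 0 0 0 -1;0 0 -0.5 0 0 0 -1;0 0 -0.6 0 0 0 -1;0 0 -0.6 0 0 0 -1'
python3 - <<'E'
from h import *
C,im=snap('wrist','w6.png')
for n in ['throttle_slide','round_pad','square_pad']:
    for r in pinpoint(n,'wrist')[:1]:print(n,r['confidence'],w(C,r['xyz']).round(1))
plan((607,285,147,90))
E
```

```text
t: 21.25
ee_pos: [456.4, -53.4, 27.0]
orientation: [2.221, 2.221, 0.001]
ft_force: [-0.0, 0.4, 0.0]
width: 52.1
grasp_force: 0.0
t: 22.05
ee_pos: [458.2, -53.7, 149.5]
orientation: [2.218, 2.218, 0.006]
ft_force: [-0.5, -0.5, -0.4]
width: 87.8
grasp_force: 0.0
throttle_slide 0.77 [456.9 -56.2   2.1]
square_pad 0.84 [ 446.4 -178.4    4.6]
at [455.2 -53.2 145.5] yaw 90.0 t 22.25 w 87.9
(607, 285, 147, 90) call 1 [ 0.846  0.38  -0.004] [-0.002 -0.     0.   ] rows 3.7
(607, 285, 147, 90) call 2 [ 0.846  0.38  -0.004] [-0.002 -0.     0.   ] rows 3.7
```

View pics/w6.png

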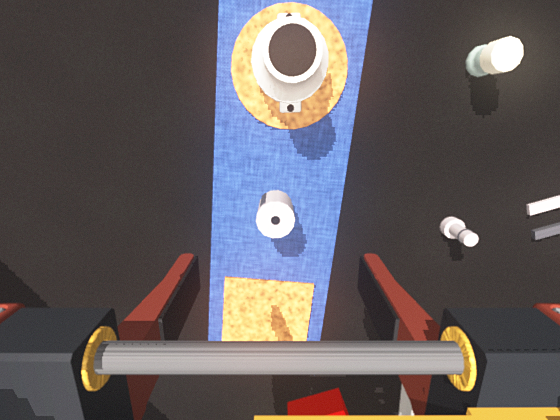

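The slide stands between the pads, its top at (275,220). The bolt at (458,232) and jar at (500,55) are undisturbed.

```bash
python3 - <<'E'
from h import *
o=dict(get_obs());o['ee_pos']=[458.2,-53.7,149.5];o['orientation']=[2.218,2.218,0.006]
C=cam('wrist',o)
print('slide',ray(C,(275,220),42).round(1),'round top/bot',ray(C,[(290,3),(290,129)],4).round(1),'LR',ray(C,[(232,66),(347,66)],4).round(1),'sq',ray(C,[(224,277),(315,284)],4).round(1))
E
python3 -m jog '0.21 0.1 0 0 0 0 -1;0.42 0.2 0 0 0 0 -1;0.63 0.3 0 0 0 0 -1;0.845 0.38 0 0 0 0 -1;0.845 0.38 0 0 0 0 -1;0.845 0.38 0 0 0 0 -1'
python3 -m jog '0.21 0.1 0 0 0 0 -1;0.42 0.2 0 0 0 0 -1;0.63 0.3 0 0 0 0 -1;0.845 0.38 0.1 0 0 0 -1;0.845 0.38 0.15 0 0 0 -1;0.845 0.38 0.15 0 0 0 -1;0.845 0.38 0.15 0 0 0 -1;0.845 0.38 0.15 0 0 0 -1'
python3 - <<'E'
from h import *
C,im=snap('wrist','w7.png')
for n in ['top_cap']:
    for r in pinpoint(n,'wrist')[:3]:p=w(C,r['xyz']);print(n,r['confidence'],p.round(1),proj(C,p).round(0))
plan((607,285,20.5,90))
E
```

```text
slide [[456.5 -54.6  42. ]] round top/bot [[468.6 110.6   4. ]
 [469.6  15.7   4. ]] LR [[421.6  65.6   4. ]
 [515.8  65.7   4. ]] sq [[ 405.4 -126.8    4. ]
 [ 496.4 -135.     4. ]]
t: 22.85
ee_pos: [531.0, 116.2, 144.8]
orientation: [-2.217, -2.223, 0.005]
ft_force: [-0.1, -0.2, -1.0]
width: 87.6
grasp_force: 0.0
t: 23.65
ee_pos: [608.0, 282.8, 117.1]
orientation: [-2.223, -2.22, 0.001]
ft_force: [-0.1, 0.7, 0.2]
width: 87.8
grasp_force: 0.0
top_cap 0.96 [ 5.093e+02  2.957e+02 -2.000e-01] [[160. 201.]]
top_cap 0.82 [613.2 370.8   1.5] [[285. 106.]]
top_cap 0.63 [602.5 280.1   1.9] [[271. 219.]]
at [608.3 283.4 117.5] yaw 89.9 t 23.75 w 87.8
(607, 285, 20.5, 90) call 1 [ 0.008 -0.007  0.485] [ 0.001 -0.    -0.003] rows 1.9
```

View pics/w7.png

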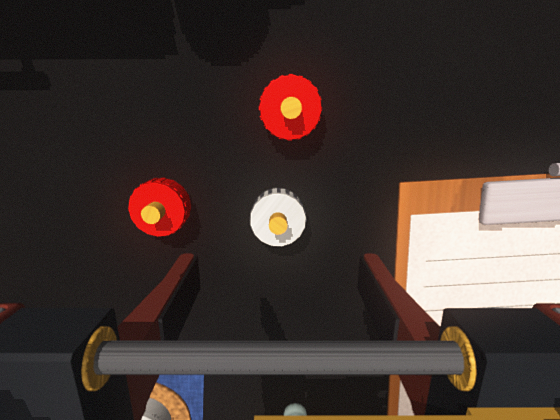

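The aluminium cap is at (278,218), with red ones at (159,207) and (290,106).

Run:
```python
from h import *
o=dict(get_obs());o['ee_pos']=[608,282.8,117.1];C=cam('wrist',o)
print(ray(C,(278,218),20).round(1),ray(C,(278,222),32).round(1))
```

```text
[[608.2 287.1  20. ]] [[608.2 287.9  32. ]]
```

```bash
python3 -m jog '0.013 0 0.2 0 0 0 -1;0.013 0 0.4 0 0 0 -1;0.013 0 0.485 0 0 0 -1;0.013 0 0.485 0 0 0 -1;0.013 0 0.485 0 0 0 -1;0.013 0 0.485 0 0 0 1;0.013 0 0.485 0 0 0 1;0.013 0 0.485 0 0 0 1'
python3 -m jog '0 0 0 0 0 0 1;0 0 0 0 0 0 1;0 0 0 0 0 0 1;0 0 0 0 0 0 1;0 0 0 0 0 0 1;0 0 0 0 0 0 1;0 0 0 0 0 0 1;0 0 0 0 0 0 1'
python3 -m jog '0 0 -0.2 0 0 0 1;0 0 -0.4 0 0 0 1;0 0 -0.65 0 0 0 1;0 0 -0.65 0 0 0 1;0 0 -0.65 0 0 0 1;0 0 -0.65 0 0 0 1'
python3 - <<'E'
from h import *
C,im=snap('wrist','w8.png')
plan((456.5,-54,148,90))
E
```

```text
t: 24.55
ee_pos: [608.3, 287.3, 20.2]
orientation: [2.221, 2.221, 0.001]
ft_force: [-0.6, -0.6, -0.1]
width: 67.2
grasp_force: 0.0
t: 25.35
ee_pos: [608.1, 287.3, 19.7]
orientation: [-2.221, -2.222, 0.0]
ft_force: [-0.2, -0.6, 1.7]
width: 43.0
grasp_force: 30.0
t: 25.95
ee_pos: [607.1, 286.8, 148.3]
orientation: [-2.221, -2.221, 0.004]
ft_force: [-0.3, 0.2, -0.7]
width: 43.4
grasp_force: 30.0
at [606.9 286.7 147.7] yaw 90.0 t 26.0 w 43.4
(456.5, -54, 148, 90) call 1 [-0.852 -0.376  0.002] [-0.003  0.001  0.   ] rows 3.7
(456.5, -54, 148, 90) call 2 [-0.852 -0.376  0.   ] [-0.003  0.001  0.   ] rows 3.7
```

View pics/w8.png

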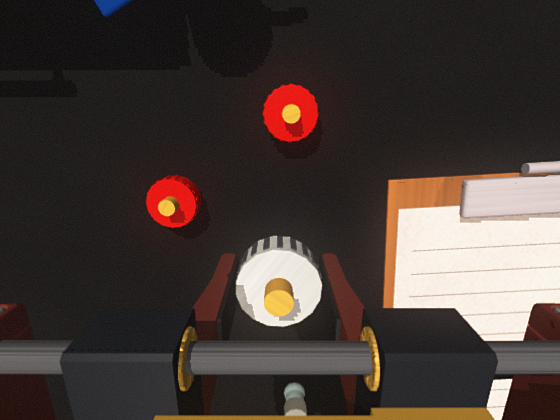

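The gripped cap's top is centred at about (279,287).

```bash
python3 - <<'E'
from h import *
C=cam('wrist');print(ray(C,[(279,287),(279,326),(279,248)],148).round(1))
E
python3 -m jog '-0.21 -0.1 0 0 0 0 1;-0.42 -0.2 0 0 0 0 1;-0.63 -0.3 0 0 0 0 1;-0.852 -0.376 0 0 0 0 1;-0.852 -0.376 0 0 0 0 1;-0.852 -0.376 0 0 0 0 1'
python3 -m jog '-0.21 -0.1 0 0 0 0 1;-0.42 -0.2 0 0 0 0 1;-0.63 -0.3 0 0 0 0 1;-0.75 -0.376 0 0 0 0 1;-0.75 -0.376 0 0 0 0 1;-0.75 -0.376 0 0 0 0 1;-0.75 -0.376 0 0 0 0 1;-0.75 -0.376 0 0 0 0 1'
python3 - <<'E'
from h import *
C,im=snap('wrist','w9.png')
plan((456.5,-54,62.5,90))
E
```

```text
[[607.4 285.9 148. ]
 [607.5 262.8 148. ]
 [607.4 307.2 148. ]]
t: 26.6
ee_pos: [532.2, 115.9, 148.6]
orientation: [-2.223, -2.218, 0.003]
ft_force: [0.2, 0.2, -0.5]
width: 43.2
grasp_force: 30.0
t: 27.4
ee_pos: [458.7, -32.1, 149.6]
orientation: [2.219, 2.224, 0.001]
ft_force: [-0.4, 0.6, -0.8]
width: 43.4
grasp_force: 30.0
at [458.5 -32.2 149.6] yaw 90.1 t 27.45 w 43.2
(456.5, -54, 62.5, 90) call 1 [-0.109 -0.01   0.435] [ 0.    -0.     0.004] rows 1.8
```

View pics/w9.png

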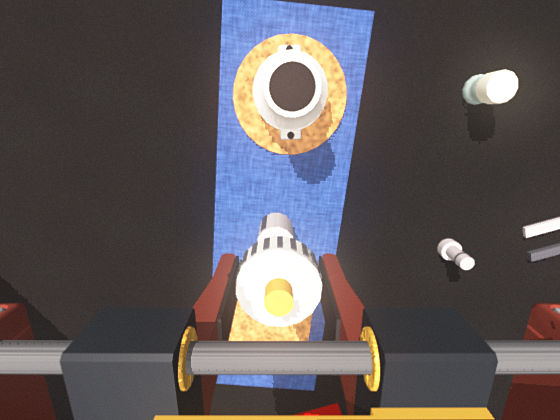

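```bash
python3 -m jog '-0.108 -0.01 0 0 0 0 1;-0.108 -0.01 0.1 0 0 0 1;-0.108 -0.01 0.25 0 0 0 1;-0.108 -0.01 0.35 0 0 0 1;-0.108 -0.01 0.35 0 0 0 1;-0.108 -0.01 0.35 0 0 0 1'
python3 -m jog '0 0 0.05 0 0 0 1;0 0 0.08 0 0 0 1;0 0 0.086 0 0 0 1;0 0 0.086 0 0 0 1;0 0 0.086 0 0 0 1;0 0 0.086 0 0 0 1'
python3 - <<'E'
from h import *
plan((456.4,-53.7,62.2,90))
E
```

```text
t: 28.05
ee_pos: [456.0, -54.4, 79.7]
orientation: [-2.22, -2.222, 0.001]
ft_force: [0.2, -0.4, -0.8]
width: 43.6
grasp_force: 30.0
t: 28.65
ee_pos: [456.0, -54.9, 62.7]
orientation: [2.221, 2.221, 0.0]
ft_force: [0.2, 0.2, -0.3]
width: 43.4
grasp_force: 30.0
at [456.  -54.9  62.7] yaw 90.0 t 28.65 w 43.4
(456.4, -53.7, 62.2, 90) call 1 [0.006 0.002 0.003] [0.001 0.    0.   ] rows 0.0
```

```bash
python3 -m jog '0.005 0.002 0 0 0 0 1;0.005 0.002 0.003 0 0 0 1;0.005 0.002 0.003 0 0 0 1;0.005 0.002 0.003 0 0 0 -1;0.005 0.002 0.003 0 0 0 -1;0.005 0.002 0.003 0 0 0 -1;0.005 0.002 0.003 0 0 0 -1;0.005 0.002 0.003 0 0 0 -1'
python3 -m jog '0 0 0 0 0 0 -1;0 0 0 0 0 0 -1;0 0 -0.2 0 0 0 -1;0 0 -0.4 0 0 0 -1;0 0 -0.5 0 0 0 -1;0 0 -0.5 0 0 0 -1;0 0 -0.5 0 0 0 -1'
python3 - <<'E'
from h import *
C,im=snap('wrist','w10.png')
C=cam('side');a=get_image('side')
for n in ['float_bowl','top_cap','throttle_slide']:
    for r in pinpoint(n,'side')[:3]:print(n,r['confidence'],w(C,r['xyz']).round(1))
f=lambda q:cv2.resize(q[:,:,::-1],(400,400),interpolation=cv2.INTER_CUBIC)
cv2.imwrite('pics/w10c.png',np.hstack([f(im[120:360,160:400]),f(a[150:270,260:380])]))
plan((622,-281,150,90))
E
```

```text
t: 29.45
ee_pos: [456.2, -53.8, 61.9]
orientation: [2.221, 2.222, 0.0]
ft_force: [-1.2, -0.4, -0.3]
width: 79.5
grasp_force: 0.0
t: 30.15
ee_pos: [456.1, -53.8, 161.8]
orientation: [2.221, 2.221, 0.001]
ft_force: [-0.3, 1.1, -0.1]
width: 87.6
grasp_force: 0.0
float_bowl 0.8 [ 619.4 -280.2   -0.8]
float_bowl 0.79 [ 5.088e+02 -3.012e+02 -4.000e-01]
top_cap 0.85 [509.1 295.6  -2.1]
top_cap 0.74 [456.  -55.2  40.9]
throttle_slide 0.67 [622.9 -71.   -1.8]
at [455.4 -53.7 160.7] yaw 90.0 t 30.4 w 87.8
(622, -281, 150, 90) call 1 [-0.568  0.416  0.026] [-0.002 -0.     0.   ] rows 2.8
(622, -281, 150, 90) call 2 [-0.568  0.416  0.026] [-0.002 -0.     0.   ] rows 2.8
```

View pics/w10c.png

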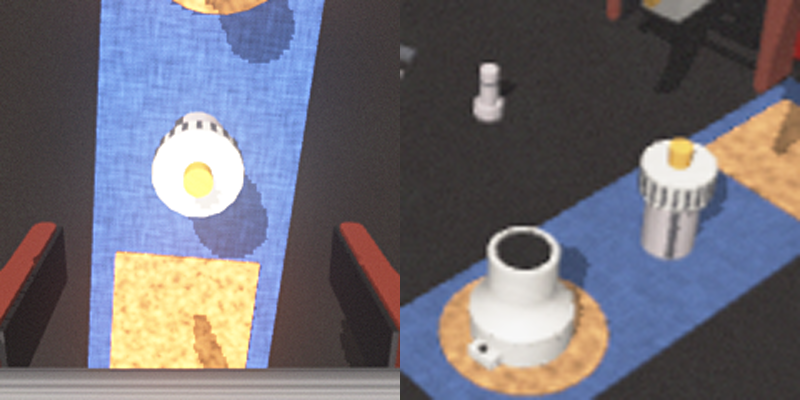

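The cap is centred on the slide. The last part is the bowl.

```bash
python3 -m jog '-0.2 0.15 0 0 0 0 -1;-0.4 0.3 0 0 0 0 -1;-0.55 0.42 0 0 0 0 -1;-0.75 0.6 0 0 0 0 -1;-0.95 0.82 0 0 0 0 -1;-0.95 0.82 0 0 0 0 -1;-0.95 0.82 0 0 0 0 -1;-0.95 0.82 0 0 0 0 -1'
python3 -m jog '-0.09 0 0 0 0 0 -1;-0.09 0 0 0 0 0 -1;-0.09 0 0 0 0 0 -1'
python3 - <<'E'
from h import *
C,im=snap('wrist','w11.png');np.save('C.npy',C[2])
for r in pinpoint('float_bowl','wrist')[:3]:p=w(C,r['xyz']);print(r['confidence'],p.round(1),proj(C,p).round(0))
plan((622,-281,100,90))
E
```

```text
t: 31.2
ee_pos: [618.9, -243.1, 160.4]
orientation: [-2.219, -2.219, 0.002]
ft_force: [-0.2, -0.7, -0.4]
width: 88.1
grasp_force: 0.0
t: 31.5
ee_pos: [619.7, -261.8, 162.1]
orientation: [-2.222, -2.221, -0.0]
ft_force: [0.6, 0.6, 0.9]
width: 87.9
grasp_force: 0.0
0.84 [ 5.054e+02 -3.027e+02  1.000e-01] [[165. 241.]]
0.69 [ 625.  -280.3    3.1] [[283. 221.]]
at [ 619.9 -261.5  162.1] yaw 90.0 t 31.6 w 87.5
(622, -281, 100, 90) call 1 [-0.098  0.01   0.31 ] [-0. -0.  0.] rows 1.3
```

View pics/w11.png

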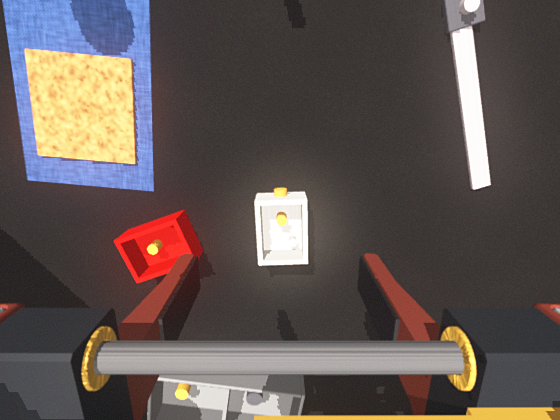

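The wrist view shows the aluminium bowl with rim corners (256,204), (306,202), (308,263) and (258,264). The red bowl's near corner is at (201,247), and the square pad's corners are (26,49), (131,58), (136,164) and (35,156).

Run:
```python
from h import *
C=cam('wrist');C=(C[0],C[1],np.load('C.npy'))
for n,c,z in [('bowl',[(256,204),(306,202),(308,264),(258,265)],30),('pad',[(26,49),(131,58),(136,164),(35,156)],4)]:
    P=ray(C,c,z)[:,:2];print(n,P.round(1).tolist(),P.mean(0).round(1),cv2.minAreaRect(P.astype(np.float32)))
print('red',ray(C,[(201,247),(188,213)],30).round(0))
```

```text
bowl [[600.4, -255.8], [644.6, -254.0], [648.0, -314.2], [601.0, -315.2]] [ 623.5 -284.8] ((623.88232421875, -284.563232421875), (46.95301818847656, 60.27471923828125), 1.2020821571350098)
pad [[407.4, -127.3], [495.2, -134.4], [487.7, -224.3], [395.0, -216.7]] [ 446.3 -175.7] ((445.1083984375, -175.58450317382812), (90.1815185546875, 93.16946411132812), 85.34510803222656)
red [[ 549. -297.   30.]
 [ 540. -264.   30.]]
```

```bash
python3 -m jog '-0.107 0.013 0.1 0 0 0 -1;-0.107 0.013 0.3 0 0 0 -1;-0.107 0.013 0.5 0 0 0 -1;-0.107 0.013 0.6 0 0 0 -1;-0.107 0.013 0.685 0 0 0 -1;-0.107 0.013 0.685 0 0 0 -1;-0.107 0.013 0.685 0 0 0 -1;-0.107 0.013 0.685 0 0 0 -1'
python3 -m jog '0 0 0 0 0 0 1;0 0 0 0 0 0 1;0 0 0 0 0 0 1;0 0 0 0 0 0 1;0 0 0 0 0 0 1;0 0 0 0 0 0 1;0 0 0 0 0 0 1;0 0 0 0 0 0 1'
python3 -m jog '0 0 0 0 0 0 1;0 0 0 0 0 0 1;0 0 0 0 0 0 1'
python3 - <<'E'
from h import *
plan((622.5,-283,105,90),(446,-175.5,105,84.7))
E
```

```text
t: 32.4
ee_pos: [624.0, -283.6, 26.6]
orientation: [2.219, 2.22, 0.001]
ft_force: [0.2, 0.0, -0.1]
width: 88.0
grasp_force: 0.0
t: 33.2
ee_pos: [622.8, -283.2, 24.9]
orientation: [-2.221, -2.222, 0.0]
ft_force: [-0.1, 1.7, 0.3]
width: 46.1
grasp_force: 29.7
t: 33.5
ee_pos: [622.8, -283.2, 24.9]
orientation: [-2.221, -2.222, 0.0]
ft_force: [-1.6, -0.2, 0.8]
width: 46.1
grasp_force: 29.7
at [ 622.8 -283.2   24.9] yaw 90.0 t 33.5 w 46.1
(622.5, -283, 105, 90) call 1 [ 0.001 -0.002 -0.4  ] [-0.  0.  0.] rows 1.6
(446, -175.5, 105, 84.7) call 1 [ 0.537 -0.883 -0.   ] [ 0.    -0.     0.177] rows 4.1
```

```bash
python3 -m jog '0 0 -0.2 0 0 0 1;0 0 -0.4 0 0 0 1;0 0 -0.4 0 0 0 1;0.14 -0.22 -0.4 0 0 0.05 1;0.27 -0.44 -0.4 0 0 0.1 1;0.4 -0.66 -0.4 0 0 0.15 1;0.48 -0.885 -0.4 0 0 0.177 1;0.48 -0.885 -0.4 0 0 0.177 1'
python3 -m jog '0 0 0 0 0 0 1;0 0 0 0 0 0 1;0 0 0 0 0 0 1'
python3 - <<'E'
from h import *
C,im=snap('wrist','w12.png');np.save('C.npy',C[2])
plan((445.7,-174.8,29.4,84.7))
E
```

```text
t: 34.3
ee_pos: [437.3, -183.3, 102.9]
orientation: [-2.314, -2.11, 0.007]
ft_force: [-0.3, -0.1, -1.2]
width: 45.8
grasp_force: 29.7
t: 34.6
ee_pos: [447.4, -188.0, 104.9]
orientation: [2.321, 2.115, 0.001]
ft_force: [-0.6, 0.0, -1.3]
width: 46.1
grasp_force: 29.7
at [ 447.2 -187.9  104.8] yaw 84.7 t 34.65 w 45.9
(445.7, -174.8, 29.4, 84.7) call 1 [ 0.064 -0.014  0.377] [0.002 0.001 0.   ] rows 1.5
```

View pics/w12.png

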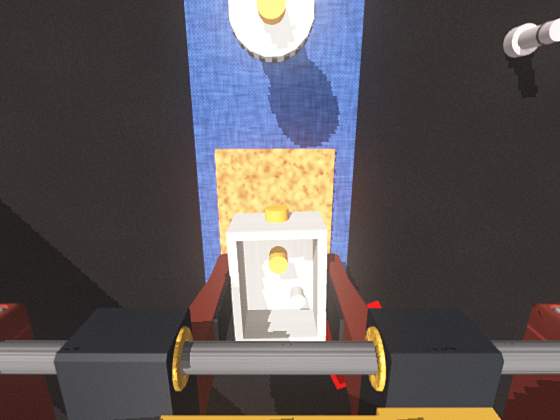

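The wrist view shows the bowl parallel to the pad. The pad's far edge runs (216,150)–(334,150) and the bowl's far rim edge runs (232,214)–(325,212).

Run:
```python
from h import *
C=cam('wrist');C=(C[0],C[1],np.load('C.npy'))
a=np.radians(84.7);u=np.array([np.cos(a),np.sin(a)])
e=ray(C,[(216,150),(334,150)],4)[:,:2];b=ray(C,[(232,214),(325,212)],110)[:,:2]
print(e.round(1),e.mean(0)-45*u,b.round(1),b.mean(0)-31*u,np.degrees(np.arctan2(*(e[1]-e[0])[::-1])),np.degrees(np.arctan2(*(b[1]-b[0])[::-1])))
```

```text
[[ 406.9 -127.5]
 [ 494.6 -135.7]] [ 446.59154264 -176.41391728] [[ 430.4 -146.9]
 [ 472.4 -149.9]] [ 448.54178981 -179.26003972] -5.313785840362659 -4.0601577769753225
```

The line at row 213 is the foot of the bowl's end wall, because the camera sees its outer face. So the bowl's centre agrees with the TCP, and I'll place it.

```bash
python3 -m jog '0.062 -0.012 0.05 0 0 0 1;0.062 -0.012 0.2 0 0 0 1;0.062 -0.012 0.33 0 0 0 1;0.062 -0.012 0.377 0 0 0 1;0.062 -0.012 0.377 0 0 0 1;0.062 -0.012 0.377 0 0 0 1;0.062 -0.012 0.377 0 0 0 1'
python3 -m jog '0 0 0 0 0 0 -1;0 0 0 0 0 0 -1;0 0 0 0 0 0 -1;0 0 0 0 0 0 -1;0 0 0 0 0 0 -1;0 0 0 0 0 0 -1'
python3 -m jog '0 0 -0.2 0 0 0 -1;0 0 -0.4 0 0 0 -1;0 0 -0.6 0 0 0 -1;0 0 -0.6 0 0 0 -1;0 0 -0.6 0 0 0 -1;-0.2 0 -0.6 0 0 0 -1;-0.4 0 -0.6 0 0 0 -1;-0.4 0 -0.6 0 0 0 -1'
python3 -m jog '0 0 -0.3 0 0 0 -1;0 0 -0.3 0 0 0 -1;0 0 -0.3 0 0 0 -1;0 0 -0.3 0 0 0 -1;0 0 -0.3 0 0 0 -1'
python3 - <<'E'
from h import *
C,im=snap('wrist','w13.png');np.save('C.npy',C[2])
for c in ['wrist','scene','side']:
    if c!='wrist':C=cam(c);get_image(c)
    for n in N:
        for r in pinpoint(n,c)[:3]:
            if r['confidence']>.4: print(c,n,round(r['confidence'],2),w(C,r['xyz']).round(0))
E
```

```text
t: 35.35
ee_pos: [444.8, -174.5, 29.6]
orientation: [2.321, 2.116, 0.0]
ft_force: [0.1, 0.5, -0.7]
width: 45.9
grasp_force: 29.8
t: 35.95
ee_pos: [444.6, -174.6, 29.5]
orientation: [2.322, 2.116, 0.0]
ft_force: [0.2, -0.6, -0.0]
width: 87.2
grasp_force: 0.0
t: 36.75
ee_pos: [436.6, -257.2, 148.0]
orientation: [-2.324, -2.113, 0.001]
ft_force: [0.6, 0.1, 0.1]
width: 88.0
grasp_force: 0.0
t: 37.25
ee_pos: [436.2, -253.3, 207.8]
orientation: [-2.319, -2.115, 0.001]
ft_force: [-0.3, 0.4, 0.1]
width: 87.8
grasp_force: 0.0
wrist float_bowl 0.94 [ 446. -172.    7.]
wrist float_bowl 0.71 [ 506. -303.    4.]
wrist square_pad 0.64 [ 447. -169.    8.]
scene float_bowl 0.66 [ 505. -303.    1.]
scene float_bowl 0.59 [ 444. -177.    5.]
scene spacer 0.45 [467.  66.   9.]
scene bellmouth 0.74 [465.  65.   5.]
scene bellmouth 0.63 [464.  70.  22.]
scene throttle_slide 0.47 [453. -57.   0.]
scene top_cap 0.89 [459. -60.  41.]
scene top_cap 0.77 [511. 294.   4.]
scene round_pad 0.71 [468.  67.  -2.]
scene banjo_bolt 0.55 [620. -77.   1.]
scene jet_jar 0.63 [626.  66.  -1.]
side float_bowl 0.85 [ 506. -302.   -2.]
side float_bowl 0.59 [ 443. -170.    3.]
side spacer 0.74 [465.  72.   1.]
side throttle_slide 0.75 [457. -54.   1.]
side top_cap 0.81 [612. 372.   0.]
side top_cap 0.61 [456. -53.  39.]
side top_cap 0.55 [509. 295.  -1.]
side square_pad 0.83 [ 444. -171.   -6.]
side square_pad 0.67 [458. -49.  -4.]
side round_pad 0.86 [469.  66.  -3.]
side jet_jar 0.67 [625.  71.  -4.]
side jet_jar 0.61 [ 443. -173.    3.]
```

View pics/w13.png

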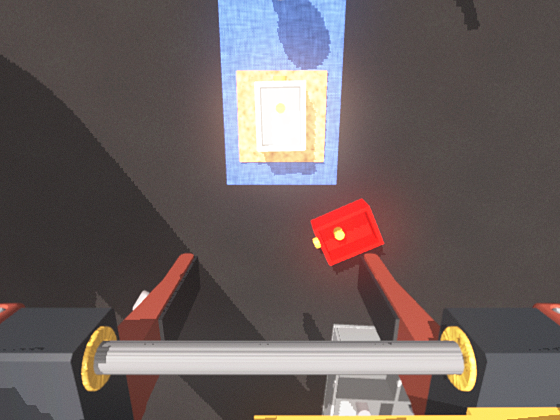

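The bowl (256–307, 82–151) sits centred and parallel on the square pad (236–326, 70–162). Everything else measures in place and the bolt and jar haven't moved, so I'll hand in.

```bash
python3 -c "from workcell import *; print(close_job())"
```

```text
the job is handed in; nothing more can be done
None
```

I placed all five parts, let go of them and handed the job in at about 38 s. The last camera readings put everything within tolerance, with the bolt and jar where they started. Handing in returned no verdict, so I don't know the judged result.

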